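Push-test the cap of the herb jar with a dial push gauge

ROBOT

A 6-joint arm with a two-finger parallel gripper is mounted at the origin on a cart in front of the work surface, level with it; the furniture and walls round the work are solid. World frame = base frame: x ahead of the robot, y to its left, z up, the work surface at z = 0. Lengths are in m, angles in rad, forces in N, time in s.
With the tool pointing down it reaches from about 0.325 to 0.775 m from the base axis. Payload 5.5 kg.
Tool frame: the origin (TCP) lies at the centre of the arm's flange, where the gripper is bolted on; the fingertips stand 173 mm ahead of it and the grasp point (between the pads) lies ahead of it (ctrl.grasp_offset is the z of the grasp point in the tool frame, in m); z points along the fingers, y is the line along which they close (so a half turn about z gives the same grasp; the last joint's range is limited). The gripper opens to 85 mm and grips with 20 to 120 N. Pads are 22 mm wide; open, the fingers measure 114 mm over their backs; the gripper's body (76 mm by 85 mm) begins 54 mm behind the grasp point. The pads swing forward as they close: fully open they stand 13 mm farther back than shut.
Start: joints at [-1.292, 0.091, 1.231, -0, 1.82, -0.057], TCP at [0.198, -0.567, 0.405] pointing down, gripper open.
Joint ranges: [-2.87, 2.87], [-0.86, 2.18], [0.17, 2.46], [-1.51, 4.65], [0.06, 2.69], [-2.65, 2.65]. Speed limits (rad/s): [2.57, 2.57, 3.01, 3.14, 3.14, 3.14].

INTERFACE

Orientations are given as [roll, pitch, yaw] about the fixed x, y, z axes, in that order (R = Rz(yaw) Ry(pitch) Rx(roll)).
In Python, from bench import ctrl gives the robot as it stands. The module is installed in compiled form; this text tells all that it offers.
- The arm moves only by the shell command python3 -m pendant 'ROWS' [OPENING]. ROWS is JSON, a list that holds one entry, the list of rows, each a list of 6 numbers: the shift along the world's x, y, z scaled (see below), then the turn, a rotation vector about the world's x, y, z scaled (see below). A call has 1 to 10 rows; each row is the pose to reach, as a shift and turn from the pose commanded when the call began; what a row does not reach only later rows make up. The controller multiplies each number of a shift by 300 mm and each number of a turn by pi/4 rad. A row lasts 1/10 s, in which the tool goes at most 50 mm and 8.59 degrees, less where a joint would pass 70% of its speed; a pose out of reach is approached as far as the arm can. A call with a number of a shift or a turn outside -1 to 1 is refused whole. A call with a gripper value outside its range is refused whole. OPENING is the opening in per cent of the stroke, from 0 (shut) to 100 (fully open), set as the call begins (- or left out, the last holds). The fingers move at their own pace and stop on an object; the grip force is fixed at half the most. Time passes only in rows, so rows that repeat a pose let the fingers close. It gives the time, the measured TCP pose, the force, the opening and the grip force at its end, in the units of the state.
- ctrl.get_state(): the state, without advancing time (a new reading comes with each control period).
- ctrl.snapshot(name): name is "scene" or "top"; returns the picture (480x640x3 uint8, red, green, blue); there is no depth.
- ctrl.calibration(name): a dict with "vertical_fov" (degrees; the focal length in pixels is half the picture's height over the tangent of half this angle, whatever the lens; pixels are square), "cx", "cy" (the principal point, pixels), "world_from_camera" (4x4, takes a point from camera to world coordinates). Camera axes: x right, y up, looking along -z (the intrinsics and any distortion apply to the point x, -y, -z); pixel columns grow to the right and rows downward; lengths in m; the calibration is good to about 2 mm. A picture is of the moment at which its call begins. calibration takes no time and is no camera call.
- ctrl.sign_off(): hands the job in; it is judged then, once.
The state is a dict: "time": time; "qpos": joint angles; "joint_vel": joint speeds; "joint_efforts": joint torques, N m; "ee_pos": TCP position; "ee_rot": TCP orientation; "wrist_force": force on the tool from outside, world axes, zero at the start; "moment": the same for the moment, N m; "finger_gap": finger opening in m; "gripper_force": force on a finger pad.
Only numpy, scipy, OpenCV 4.12 (cv2) and the standard library are available. Lean on these libraries where they do the work, as an engineer would, in place of code of your own. Each camera call takes 0.05 s, during which the arm holds its last target. There are 200 camera calls.

TASK

Stand the slim jar of dried green herb (the one with the orange dot on its black cap) upright in the well of the pale wooden jar rest, right down to the floor, and let go. Then, to test that its cap is firmly home, draw the dial push gauge from its dark stand by the black grip, hold it upright and press its red tip gently down on the orange dot until the needle stands in the green sector. Finish holding it just so, the needle steady in the green; never press the gauge hard past the end of its scale, and leave everything else on the worktop where it is.

Things in the scene. Friction and masses are not known exactly. Their poses are not given: they have to be found in the camera images.
- herb_jar_mid (a point): slim round glass jar of dried green herb with a black cap, 41 mm in diameter, 105 mm tall, about 0.11 kg, standing upright; the point is its centre, 52.5 mm above its underside; z is its axis, up. Two similar jars of yellow spice stand near it; their caps bear a cream paper disc and no orange dot
- test_dot (a point): orange dot, 14 mm across, stuck in the middle of the flat top of the herb jar's cap; the point is the dot's centre on the cap's top, 105 mm above the jar's underside
- well_mouth (a point): mouth of the round well in the jar rest, at the rest's top face: the rest is a pale beech block 84 x 84 mm, fixed to the worktop, top face 38 mm above it; the well is 44 mm in diameter with a 3 mm chamfer, upright, 26 mm deep
- well_floor (a point): centre of the well's floor, 12 mm above the worktop, on which the jar's underside comes to rest
- gauge_stand: dark wooden block 50 x 50 mm on a 74 mm square steel foot, 68 mm tall in all, fixed to the worktop, with an upright bore 19.5 mm in diameter and 60 mm deep from the top, in which the gauge's 16 mm sleeve stands; origin at the centre of the underside. The gauge's collar rests on its top; lifting the gauge by 55 mm or more brings its tip clear
- gauge_grip (a point): centre of the push gauge's upright black round grip, 24 mm in diameter, 50 mm long; z is the gauge's axis, up; the dial looks to -x. Below this centre: round dial case (50 mm across, 22 thick) from 26 to 78 mm, collar (29 mm) to 82, aluminium sleeve (16 mm) to 112, face of the red tip at 134 mm when the plunger is out. About 0.18 kg, loose in its stand
- gauge_tip (a point): centre of the flat face of the gauge's red tip, 12 mm in diameter, at the lower end of its spring plunger; while the gauge stands in its stand the tip hangs free in the bore, 16 mm above the worktop
- plunger (a joint): how far the gauge's tip is pushed in, m: 0 is fully out, 0.016 the end of the scale. A spring of 0.6 N per mm pushes it out. The red needle on the white dial turns clockwise with it, from lower left (0) over the top (0.008) to lower right (0.016); the green sector runs from 0.005 to 0.011 (3 N to 6.6 N)
- yellow_jar_1_mid (a point): look-alike slim jar with yellow contents, 41 mm in diameter, 105 mm tall, loose, to be left alone; the point is its centre
- yellow_jar_2_mid (a point): look-alike slim jar with yellow contents, 41 mm in diameter, 105 mm tall, loose, to be left alone; the point is its centre
- lemon: lemon, 71 x 53 x 51 mm, loose, to be left alone; origin at its underside
- garlic: garlic bulb, 60 mm wide, 58 mm tall, loose, to be left alone; origin at its underside
- onion: brown onion, 79 mm wide, 85 mm tall, loose, to be left alone; origin at its underside
- mug: white mug, 82 mm in diameter, 91 mm tall, loose, to be left alone; origin at its underside
Mind the look-alikes: they are no part of the job. Leave any blue or purple look-alike of the part that bears herb_jar_mid alone.

How it is judged:
By the outcome, as a careful person would: the job done as asked, in the order asked, and still so for the second after the job is handed in, while the arm keeps its last pose, push and grip.
It also fails if it takes over 61 s, if anything falls off the work surface, if the arm or the gripper's body presses on something with over 40 N, if the wrist force passes 120 N, or if a joint passes its speed limit or range.

## Working session

There is one attempt and no reset: what is moved stays moved. The work goes in short steps, Python scripts to look and compute and a shell command to move; the robot and the scene stay as the last step left them, time stands still between calls to the robot, and variables do not carry over. Pictures are saved under pics/ and viewed, at most 10 in all, crops included, and the job is handed in when it is done.

```bash
mkdir -p pics; python3 - <<'E'
from bench import ctrl
import cv2,numpy as np
for n in ("scene","top"):
    im=ctrl.snapshot(n); cv2.imwrite(f"pics/{n}0.png",im[:,:,::-1])
    c=ctrl.calibration(n); print(n,{k:(np.round(v,4).tolist() if hasattr(v,'shape') else v) for k,v in c.items()})
s=ctrl.get_state(); print(s, ctrl.grasp_offset)
E
```

```text
scene {'vertical_fov': 51.881691203701315, 'cx': 312.9152991315272, 'cy': 240.80981715176424, 'world_from_camera': [[-0.7894, 0.3658, -0.493, -0.1452], [-0.6138, -0.4786, 0.6278, 0.8552], [-0.0063, 0.7982, 0.6024, 0.9309], [0.0, 0.0, 0.0, 1.0]]}
top {'vertical_fov': 45.56155299561805, 'cx': 320.9477198457184, 'cy': 244.73275480166785, 'world_from_camera': [[-0.0111, 0.9948, -0.1016, 0.3932], [-0.9997, -0.0133, -0.0213, -0.0131], [-0.0226, 0.1013, 0.9946, 1.4733], [0.0, 0.0, 0.0, 1.0]]}
{'time': 0.1, 'qpos': array([-1.29168528e+00,  9.18037177e-02,  1.23178106e+00,  3.27166142e-05,
        1.81977523e+00, -5.67079058e-02]), 'joint_vel': array([-0.00017456, -0.00202355, -0.00024551,  0.00141748,  0.00012391,
       -0.00032638]), 'joint_efforts': array([ 3.37424601e-03, -4.60217178e+01, -4.19218254e+01,  1.18267099e-04,
        1.06335853e-02, -1.40013893e-05]), 'ee_pos': array([ 0.19774063, -0.56654166,  0.40364279]), 'ee_rot': array([-3.13982994e+00, -1.31840194e-04,  3.35826866e-01]), 'wrist_force': array([ 0.29551991,  0.85196609, -0.49952434]), 'moment': array([-0.00819317,  0.00531519, -0.03837021]), 'gripper_force': 0.0, 'finger_gap': 0.08535631909046386} 0.1547
```

View pics/scene0.png

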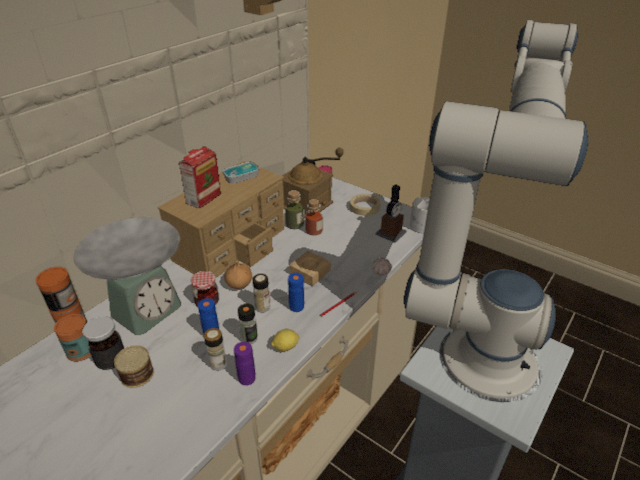

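View pics/top0.png

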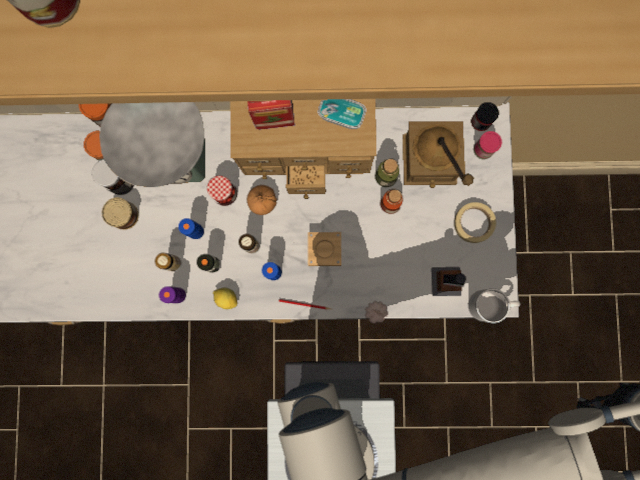

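Candidates for the herb jar (top view): black cap at (207,263) with an orange dot; black caps with cream discs at (247,242) and (165,261); blue at (190,228) and (272,271); purple at (172,295). I choose (207,263). The rest is at (324,249) and the gauge at (450,281), with the mug at (492,305).

```bash
cat > h.py <<'E'
from bench import ctrl
import cv2,numpy as np
def ray(n,u,v):
    c=ctrl.calibration(n); f=240/np.tan(np.radians(c["vertical_fov"]/2)); T=np.array(c["world_from_camera"])
    d=T[:3,:3]@np.array([(u-c["cx"])/f,-(v-c["cy"])/f,-1]); return T[:3,3],d/np.linalg.norm(d)
def plane(n,u,v,z):
    o,d=ray(n,u,v); return o+d*(z-o[2])/d[2]
def tri(a,b):
    (o,d),(p,e)=ray("top",*a),ray("scene",*b)
    s=np.linalg.lstsq(np.c_[d,-e],p-o,rcond=None)[0]; x,y=o+s[0]*d,p+s[1]*e
    return (x+y)/2,np.linalg.norm(x-y)
def orange(im,box):
    x0,y0,x1,y1=box; hsv=cv2.cvtColor(im[y0:y1,x0:x1],cv2.COLOR_RGB2HSV)
    m=cv2.inRange(hsv,(3,130,120),(20,255,255)); k,l,st,ce=cv2.connectedComponentsWithStats(m)
    i=1+np.argmax(st[1:,4]); return ce[i]+[x0,y0],st[i,4]
E
python3 - <<'E'
from h import *
t=cv2.imread("pics/top0.png");s=cv2.imread("pics/scene0.png")
a,na=orange(t[:,:,::-1].copy(),(197,252,218,274)); b,nb=orange(s[:,:,::-1].copy(),(236,300,260,318))
print(a,na,b,nb,tri(a,b),plane("top",*a,.105),plane("scene",*b,.105))
R=lambda im,x0,y0,w,h:cv2.resize(im[y0:y0+h,x0:x0+w],(400,300),interpolation=cv2.INTER_CUBIC)
cv2.imwrite("pics/crop1.png",np.vstack([np.hstack([R(t,300,225,52,39),R(t,425,262,52,39)]),np.hstack([R(s,370,180,80,60),R(s,215,290,80,60)])]))
E
```

```text
[204.16666667 261.56666667] 30 [245.5 308.5] 20 (array([0.49588363, 0.29865389, 0.10331003]), np.float64(0.0003983394255841481)) [0.49591395 0.29839789 0.105     ] [0.4943906  0.29969679 0.105     ]
```

View pics/crop1.png

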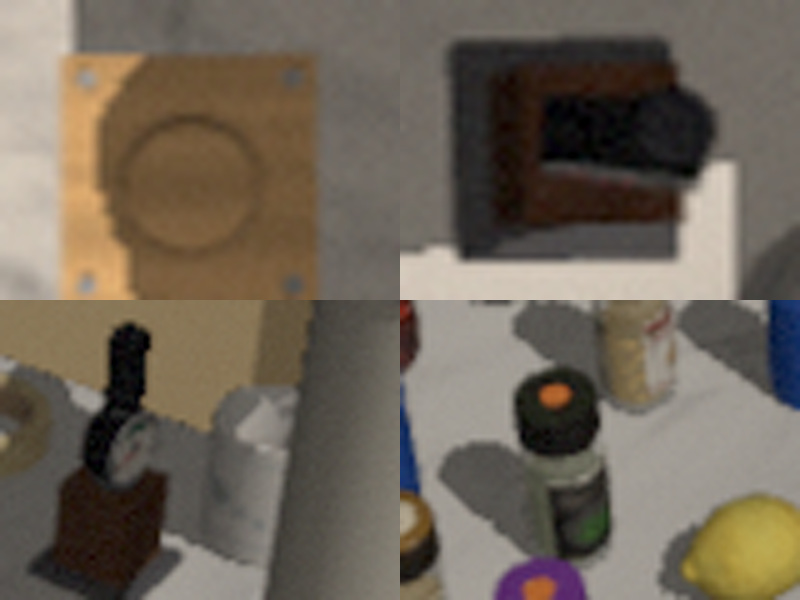

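Crop: well ring centred about (324.3,248.8) top; grip top about (461,278) top / (396,186) scene; the foot is about (446,281); the dark-capped jar with the orange dot and green label is confirmed.

```bash
python3 - <<'E'
from h import *
t=cv2.imread("pics/top0.png")
print("well",plane("top",324.2,248.6,.038), "corners", plane("top",307.6,231.7,.038),plane("top",340.9,231.7,.038))
print("holes", [plane("top",300+x/7.69-.4,225+y/7.69-.4,.038)[:2] for x,y in((86,78),(292,78),(86,284),(292,284))])
print("grip top",plane("top",461,278,.175),tri((461,278),(396,186)))
print("foot",plane("top",446,281,.006))
print("grip scene mid", plane("scene",395.2,194,.150))
for n,p in dict(y1=(247,242),y2=(166,261),blue1=(190,228),blue2=(272,271),purp=(172,295)).items(): print(n,plane("top",*p,.105)[:2])
print("lemon",plane("top",225,299,.025)[:2],"mug",plane("top",490,306,.08)[:2],"onion",plane("top",262,200,.05)[:2],"kn",plane("top",303,303,.0)[:2],plane("top",305,180,.1)[:2])
# dark grip mask top
g=cv2.cvtColor(t,cv2.COLOR_BGR2GRAY)
print(g[270:292,438:470])
E
```

```text
well [0.5298602  0.00963502 0.038     ] corners [0.57340591 0.05117384 0.038     ] [ 0.57223133 -0.0331054   0.038     ]
holes [array([0.56553454, 0.04317962]), array([ 0.56459843, -0.02458208]), array([0.49759437, 0.04381213]), array([ 0.49673479, -0.0236279 ])]
grip top [ 0.44603262 -0.30069958  0.175     ] (array([ 0.4459749 , -0.30156869,  0.17159698]), np.float64(0.0004538064271140083))
foot [ 0.44572191 -0.29978222  0.006     ]
grip scene mid [ 0.44082149 -0.29249604  0.15      ]
y1 [0.54196782 0.19488597]
y2 [0.49846634 0.3910392 ]
blue1 [0.57802311 0.33374178]
blue2 [0.47112684 0.13453515]
purp [0.4164686  0.37519457]
lemon [0.40618822 0.26265489] mug [ 0.38168406 -0.38881763] onion [0.65431843 0.16539056] kn [0.3939223  0.06630534] [0.69311371 0.05364839]
[[ 38  33  33  35  34  39  32  37  37  37  37  32  42  33  37  40  37  36
   38  33  30  30  53  92 111 108 108 107 108 108 111 109]
 [ 31  24  28  32  36  36  32  33  32  36  35  35  36  37  36  32  39  36
   32  31  28  29  40  88 107 108 107 107 108 109 110 109]
 [ 27  11  27  27  35  28  31  29  32  33  34  36  32  37  
[... 1901 characters left out ...]
3 103 140 183 201 200 203 158 108]
 [ 23  21  15  28  34  42  34  36  34  33  34  34  33  27  33  34  28  31
   29  34  40  39  38  87 159 186 195 202 200 201 155 109]
 [ 17  13  17  30  32  30  33  32  36  35  29  34  30  30  25  32  27  37
   33  41  35  34  32  92 171 204 198 198 200 200 156 109]
 [ 11  23  21  33  36  33  30  34  35  31  35  32  34  35  27  29  30  30
   36  36  29  37  33  94 166 199 200 202 200 200 157 107]
 [ 23  21  23  30  31  32  34  29  23  27  31  26  29  20  24  30  28  35
   30  33  38  48  51  97 166 201 199 199 198 197 156 109]
 [ 32  33  39  34  30  32  35  47  53  61  69  70  71  68  71  71  71  73
   70  72  75  70  69 147 191 198 198 200 201 197 156 110]]
```

```bash
P="python3 -m pendant"
python3 -m pendant '[[[0.33,0.962,0,0,0,0.66],[0.33,0.962,0,0,0,0.66],[0.33,0.962,0,0,0,0.66],[0.33,0.962,0,0,0,0.66],[0.33,0.962,0,0,0,0.66],[0.33,0.962,0,0,0,0.66],[0.33,0.962,0,0,0,0.66]]]' 100
python3 -m pendant '[[[0.33,0.962,0,0,0,0.67],[0.33,0.962,0,0,0,0.67],[0.33,0.962,0,0,0,0.67],[0.33,0.962,0,0,0,0.67],[0.33,0.962,0,0,0,0.67],[0.33,0.962,0,0,0,0.67],[0.33,0.962,0,0,0,0.67]]]'
python3 -m pendant '[[[0.33,0.962,0,0,0,0],[0.33,0.962,0,0,0,0],[0.33,0.962,0,0,0,0],[0.33,0.962,0,0,0,0],[0.33,0.962,0,0,0,0],[0.33,0.962,0,0,0,0],[0.33,0.962,0,0,0,0]]]'
python3 -c "
from bench import ctrl;s=ctrl.get_state();print(s['qpos'],s['ee_pos'],s['ee_rot'],s['wrist_force'])"
```

```text
time: 0.8
ee_pos: [0.2977, -0.274, 0.4051]
ee_rot: [3.141, -0.001, 0.86]
wrist_force: [-0.6, -0.6, -0.4]
finger_gap: 0.0856
gripper_force: 0.0
time: 1.5
ee_pos: [0.3965, 0.0149, 0.404]
ee_rot: [-3.14, -0.002, 1.388]
wrist_force: [0.7, -0.9, -0.8]
finger_gap: 0.0856
gripper_force: 0.0
time: 2.2
ee_pos: [0.4964, 0.3027, 0.4009]
ee_rot: [-3.137, 0.002, 1.384]
wrist_force: [-1.1, -0.9, -1.0]
finger_gap: 0.0855
gripper_force: 0.0
[4.88826344e-01 4.21065628e-02 1.28850653e+00 9.73638667e-04
 1.81584495e+00 6.76231835e-01] [0.4963761  0.30270239 0.40090969] [-3.13720617e+00  2.30738707e-03  1.38362981e+00] [-1.1447365  -0.94781799 -0.97762581]
```

```bash
python3 -m pendant '[[[0,0,-0.35,0,0,0],[0,0,-0.35,0,0,0],[0,0,-0.35,0,0,0],[0,0,-0.35,0,0,0],[0,0,-0.35,0,0,0]]]'
python3 - <<'E'
from h import *
s=[ctrl.get_state() for _ in range(3)]; print([x['ee_pos'].round(4) for x in s],s[0]['ee_rot'])
t=ctrl.snapshot("top")[:,:,::-1]; c=ctrl.snapshot("scene")[:,:,::-1]
R=lambda im,x0,y0,w,h:cv2.resize(im[y0:y0+h,x0:x0+w],(400,300),interpolation=cv2.INTER_CUBIC)
cv2.imwrite("pics/g1.png",np.hstack([R(t,150,200,120,90),R(c,190,250,120,90)]))
E
```

```text
time: 2.7
ee_pos: [0.4956, 0.2989, 0.3034]
ee_rot: [3.138, -0.003, 1.379]
wrist_force: [0.5, -0.5, 0.8]
finger_gap: 0.0852
gripper_force: 0.0
[array([0.4956, 0.2989, 0.3034]), array([0.4956, 0.2989, 0.3034]), array([0.4956, 0.2989, 0.3034])] [ 3.13770979e+00 -2.84448323e-03  1.37948524e+00]
```

View pics/g1.png

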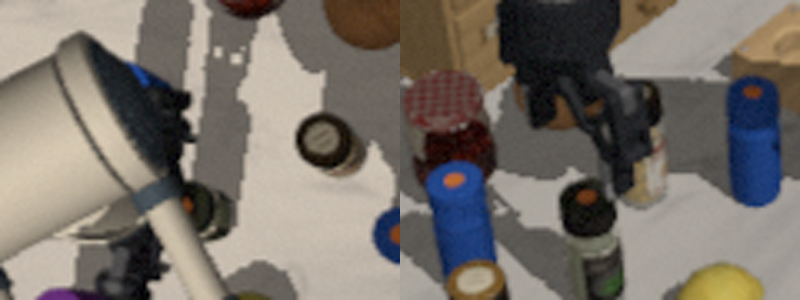

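The scene crop shows the dotted cap (588,195) centred below the two open fingertips (540,120) and (620,190); no neighbours lie in their way. Descend and grip.

```bash
python3 -m pendant '[[[0,0,-0.1,0,0,0],[0,0,-0.2,0,0,0],[0,0,-0.26,0,0,0],[0,0,-0.26,0,0,0],[0,0,-0.26,0,0,0]]]'
python3 -m pendant '[[[0,0,0,0,0,0],[0,0,0,0,0,0],[0,0,0,0,0,0],[0,0,0,0,0,0],[0,0,0,0,0,0],[0,0,0,0,0,0],[0,0,0,0,0,0],[0,0,0,0,0,0]]]' 30
python3 -m pendant '[[[0,0,0,0,0,0],[0,0,0,0,0,0],[0,0,0,0,0,0],[0,0,0,0,0,0]]]' 0
```

```text
time: 3.3
ee_pos: [0.4953, 0.2995, 0.224]
ee_rot: [3.139, -0.002, 1.38]
wrist_force: [-0.1, -0.2, 0.9]
finger_gap: 0.0852
gripper_force: 0.0
time: 4.1
ee_pos: [0.4951, 0.2995, 0.2231]
ee_rot: [3.14, -0.002, 1.38]
wrist_force: [0.8, -0.2, 6.1]
finger_gap: 0.04
gripper_force: 60.5
time: 4.5
ee_pos: [0.4951, 0.2995, 0.2231]
ee_rot: [3.14, -0.002, 1.38]
wrist_force: [-0.1, 0.6, 5.9]
finger_gap: 0.0397
gripper_force: 60.5
```

```bash
python3 -m pendant '[[[0,0,0.06,0,0,0],[0,0,0.2,0,0,0],[0,0,0.35,0,0,0],[0,0,0.5,0,0,0],[0,0,0.5,0,0,0],[0,0,0.5,0,0,0]]]'
python3 -m pendant '[[[0.01,-0.08,0,0,0,0],[0.03,-0.2,0,0,0,0],[0.05,-0.35,0,0,0,0],[0.07,-0.5,0,0,0,0],[0.09,-0.65,0,0,0,0],[0.11,-0.8,0,0,0,0],[0.118,-0.91,0,0,0,0],[0.12,-0.965,0,0,0,0],[0.12,-0.965,0,0,0,0],[0.12,-0.965,0,0,0,0]]]'
python3 - <<'E'
from h import *
t=ctrl.snapshot("top")[:,:,::-1]; c=ctrl.snapshot("scene")[:,:,::-1]
s=ctrl.get_state(); print(s['ee_pos'],s['ee_rot'],s['wrist_force'])
R=lambda im,x0,y0,w,h:cv2.resize(im[y0:y0+h,x0:x0+w],(400,300),interpolation=cv2.INTER_CUBIC)
cv2.imwrite("pics/g2f.png",c)
cv2.imwrite("pics/g2.png",np.hstack([R(t,260,190,120,90),R(c,250,190,120,90)]))
E
```

```text
time: 5.1
ee_pos: [0.4948, 0.2993, 0.3726]
ee_rot: [3.14, -0.001, 1.38]
wrist_force: [-0.8, 0.4, -2.0]
finger_gap: 0.0402
gripper_force: 60.6
time: 6.1
ee_pos: [0.5306, 0.0098, 0.3694]
ee_rot: [-3.138, -0.0, 1.38]
wrist_force: [-0.4, 0.5, -0.5]
finger_gap: 0.0397
gripper_force: 60.6
[0.5306554  0.01070705 0.3703911 ] [-3.13941895e+00 -1.52250404e-04  1.38149015e+00] [-0.28699935 -0.18470519 -1.74262991]
```

View pics/g2.png

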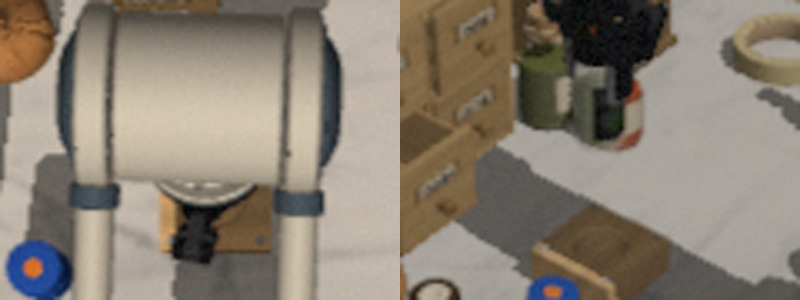

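The jar is held upright over the rest. Lowering it to just above the rest's top, then feeling in.

```bash
python3 -m pendant '[[[0,0,-0.1,0,0,0],[0,0,-0.22,0,0,0],[0,0,-0.32,0,0,0],[0,0,-0.34,0,0,0],[0,0,-0.34,0,0,0],[0,0,-0.34,0,0,0]]]'
python3 -m pendant '[[[0,0,-0.01,0,0,0],[0,0,-0.02,0,0,0],[0,0,-0.03,0,0,0],[0,0,-0.035,0,0,0],[0,0,-0.035,0,0,0]]]'
```

```text
time: 6.8
ee_pos: [0.5311, 0.0103, 0.2716]
ee_rot: [3.139, -0.0, 1.381]
wrist_force: [1.0, 0.8, -1.2]
finger_gap: 0.0399
gripper_force: 60.7
time: 7.3
ee_pos: [0.5306, 0.0098, 0.2588]
ee_rot: [-3.141, 0.0, 1.38]
wrist_force: [0.3, -0.4, -2.6]
finger_gap: 0.0396
gripper_force: 60.7
```

```bash
python3 - <<'E'
from h import *
c=ctrl.snapshot("scene")[:,:,::-1]; s=ctrl.get_state(); print(s['ee_pos'],s['wrist_force'],s['moment'])
cv2.imwrite("pics/g3.png",cv2.resize(c[225:300,270:370],(800,600),interpolation=cv2.INTER_CUBIC))
E
```

```text
[0.53066827 0.00974326 0.25900673] [ 0.17794973  0.50000067 -1.61881691] [-0.00890761  0.0328835  -0.05707505]
```

View pics/g3.png

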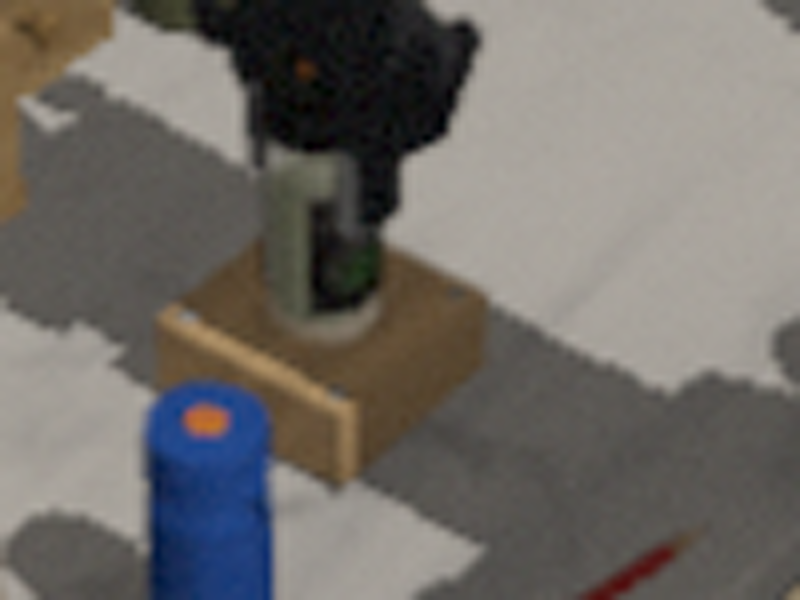

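The jar's base sits at the well's mouth with no contact force. Lower on to the floor.

```bash
python3 -m pendant '[[[0,0,-0.007,0,0,0],[0,0,-0.014,0,0,0],[0,0,-0.021,0,0,0],[0,0,-0.028,0,0,0],[0,0,-0.028,0,0,0]]]'
python3 -m pendant '[[[0,0,-0.007,0,0,0],[0,0,-0.014,0,0,0],[0,0,-0.021,0,0,0],[0,0,-0.028,0,0,0],[0,0,-0.035,0,0,0],[0,0,-0.042,0,0,0],[0,0,-0.042,0,0,0],[0,0,-0.042,0,0,0]]]'
```

```text
time: 7.85
ee_pos: [0.5306, 0.0098, 0.2503]
ee_rot: [-3.141, 0.0, 1.38]
wrist_force: [-0.3, -0.1, -0.2]
finger_gap: 0.0398
gripper_force: 60.7
time: 8.65
ee_pos: [0.5307, 0.0098, 0.2381]
ee_rot: [-3.141, -0.0, 1.38]
wrist_force: [-0.2, 0.9, -1.1]
finger_gap: 0.0396
gripper_force: 60.7
```

```bash
python3 -m pendant '[[[0,0,-0.004,0,0,0],[0,0,-0.007,0,0,0],[0,0,-0.007,0,0,0]]]'
python3 -m pendant '[[[0,0,-0.003,0,0,0],[0,0,-0.003,0,0,0],[0,0,-0.003,0,0,0]]]'
```

```text
time: 8.95
ee_pos: [0.5307, 0.0098, 0.2359]
ee_rot: [-3.141, 0.0, 1.38]
wrist_force: [0.4, -0.0, -1.1]
finger_gap: 0.0394
gripper_force: 60.7
time: 9.25
ee_pos: [0.5307, 0.0098, 0.2352]
ee_rot: [-3.142, -0.0, 1.38]
wrist_force: [0.5, -0.2, -0.5]
finger_gap: 0.0398
gripper_force: 60.8
```

```bash
python3 -m pendant '[[[0,0,-0.004,0,0,0],[0,0,-0.004,0,0,0],[0,0,-0.004,0,0,0]]]'
python3 -m pendant '[[[0,0,-0.004,0,0,0],[0,0,-0.004,0,0,0],[0,0,-0.004,0,0,0]]]'
```

```text
time: 9.55
ee_pos: [0.5307, 0.0098, 0.2351]
ee_rot: [3.141, -0.0, 1.38]
wrist_force: [-2.7, -1.2, 5.4]
finger_gap: 0.0397
gripper_force: 61.5
time: 9.85
ee_pos: [0.5307, 0.0098, 0.2351]
ee_rot: [3.141, -0.0, 1.38]
wrist_force: [-4.8, 0.2, 10.6]
finger_gap: 0.0396
gripper_force: 62.0
```

Floor contact found (force rising, z stopped at the expected height). Release, rise, and look.

```bash
python3 -m pendant '[[[0,0,0.004,0,0,0],[0,0,0.004,0,0,0],[0,0,0.004,0,0,0],[0,0,0.004,0,0,0],[0,0,0.004,0,0,0],[0,0,0.004,0,0,0]]]' 100
python3 -m pendant '[[[0,0,0.05,0,0,0],[0,0,0.2,0,0,0],[0,0,0.36,0,0,0],[0,0,0.5,0,0,0],[0,0,0.5,0,0,0]]]'
python3 -m pendant '[[[-0.14,-0.5,0,0,0,0],[-0.28,-1,0,0,0,0],[-0.28,-1,0,0,0,0],[-0.28,-1,0,0,0,0],[-0.28,-1,0,0,0,0],[-0.28,-1,0,0,0,0],[-0.28,-1,0,0,0,0],[-0.28,-1,0,0,0,0],[-0.28,-1,0,0,0,0]]]'
python3 - <<'E'
from h import *
t=ctrl.snapshot("top"); c=ctrl.snapshot("scene"); s=ctrl.get_state(); print(s['ee_pos'],s['ee_rot'])
for n,im,b in(("top",t,(300,220,345,270)),("scene",c,(285,225,335,285))):
    hsv=cv2.cvtColor(im,cv2.COLOR_RGB2HSV)
    m=cv2.inRange(hsv,(3,180,120),(14,255,255))[b[1]:b[3],b[0]:b[2]]
    k,l,st,ce=cv2.connectedComponentsWithStats(m)
    for i in range(1,k):
        p=ce[i]+[b[0],b[1]]; print(n,p,st[i,4],plane(n,*p,.117))
R=lambda im,x0,y0,w,h:cv2.resize(im[y0:y0+h,x0:x0+w],(400,300),interpolation=cv2.INTER_CUBIC)
t=t[:,:,::-1];c=c[:,:,::-1]
cv2.imwrite("pics/g4.png",np.vstack([np.hstack([R(t,280,210,88,66),R(c,270,225,80,60)]),np.hstack([R(t,410,240,88,66),R(c,350,130,120,90)])]))
E
```

```text
time: 10.45
ee_pos: [0.5307, 0.0098, 0.2338]
ee_rot: [-3.141, 0.0, 1.38]
wrist_force: [-1.0, 0.0, -0.5]
finger_gap: 0.0855
gripper_force: 0.0
time: 10.95
ee_pos: [0.5307, 0.0098, 0.3936]
ee_rot: [3.128, -0.002, 1.38]
wrist_force: [0.9, 0.3, 1.1]
finger_gap: 0.0854
gripper_force: 0.0
time: 11.85
ee_pos: [0.447, -0.2895, 0.3843]
ee_rot: [3.141, -0.001, 1.381]
wrist_force: [0.3, 0.1, -0.1]
finger_gap: 0.0854
gripper_force: 0.0
[ 0.4473119  -0.2887243   0.38431797] [ 3.14114064e+00 -4.09122876e-04  1.38248008e+00]
top [324.13793103 244.79310345] 29 [0.53146352 0.00842647 0.117     ]
scene [309.5 240. ] 12 [0.53056713 0.00976033 0.117     ]
scene [295.2 277.4] 5 [0.46296065 0.15341803 0.117     ]
```

View pics/g4.png

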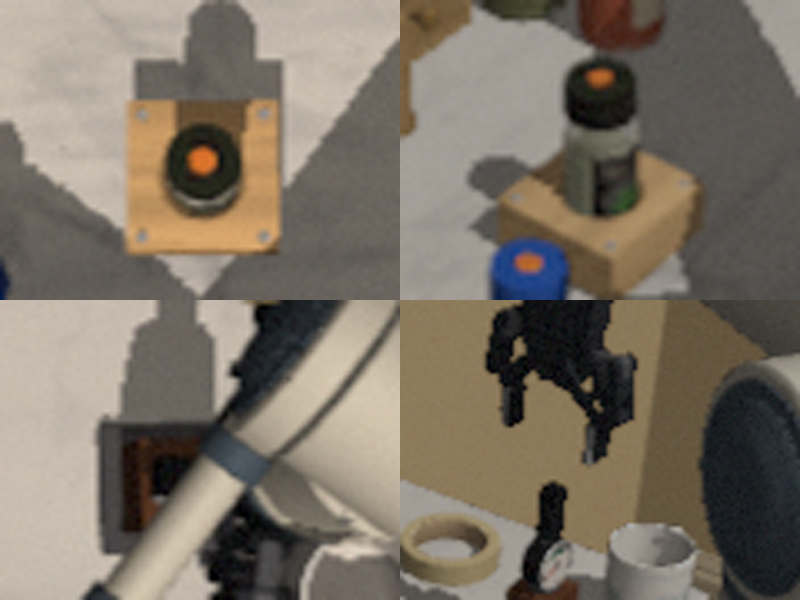

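The jar stands fully down in the well (dot at (0.531,0.009,0.117)); the fingers hover above the gauge grip, 10 mm short in y. Correct, descend, grip.

```bash
python3 -m pendant '[[[-0.003,-0.035,0,0,0,0],[-0.003,-0.035,-0.06,0,0,0],[-0.003,-0.035,-0.14,0,0,0],[-0.003,-0.035,-0.22,0,0,0],[-0.003,-0.035,-0.257,0,0,0],[-0.003,-0.035,-0.257,0,0,0],[-0.003,-0.035,-0.257,0,0,0]]]'
python3 -m pendant '[[[0,0,0,0,0,0],[0,0,0,0,0,0],[0,0,0,0,0,0],[0,0,0,0,0,0],[0,0,0,0,0,0],[0,0,0,0,0,0],[0,0,0,0,0,0],[0,0,0,0,0,0],[0,0,0,0,0,0]]]' 0
```

```text
time: 12.65
ee_pos: [0.4461, -0.3006, 0.3079]
ee_rot: [3.141, 0.0, 1.381]
wrist_force: [-0.7, 0.7, -0.4]
finger_gap: 0.085
gripper_force: 0.0
time: 13.55
ee_pos: [0.4457, -0.3008, 0.3075]
ee_rot: [3.141, 0.0, 1.38]
wrist_force: [-3.2, 1.0, 4.6]
finger_gap: 0.0228
gripper_force: 58.8
```

```bash
python3 -m pendant '[[[0,0,0.04,0,0,0],[0,0,0.1,0,0,0],[0,0,0.18,0,0,0],[0,0,0.27,0,0,0],[0,0,0.36,0,0,0],[0,0,0.43,0,0,0],[0,0,0.433,0,0,0],[0,0,0.433,0,0,0],[0,0,0.433,0,0,0]]]'
python3 -m pendant '[[[0.02,0.06,0,0,0,0],[0.05,0.17,0,0,0,0],[0.09,0.31,0,0,0,0],[0.13,0.46,0,0,0,0],[0.17,0.61,0,0,0,0],[0.21,0.75,0,0,0,0],[0.24,0.85,0,0,0,0],[0.25,0.9,0,0,0,0],[0.25,0.9,0,0,0,0],[0.25,0.9,0,0,0,0]]]'
python3 - <<'E'
from h import *
t=ctrl.snapshot("top")[:,:,::-1]; c=ctrl.snapshot("scene")[:,:,::-1]; s=ctrl.get_state(); print(s['ee_pos'],s['ee_rot'],s['wrist_force'])
cv2.imwrite("pics/s5.png",c)
R=lambda im,x0,y0,w,h:cv2.resize(im[y0:y0+h,x0:x0+w],(400,600),interpolation=cv2.INTER_CUBIC)
cv2.imwrite("pics/g5.png",np.hstack([R(t,290,200,80,120),R(c,280,160,80,120)]))
E
```

```text
time: 14.45
ee_pos: [0.4459, -0.3008, 0.4347]
ee_rot: [-3.139, -0.001, 1.38]
wrist_force: [-0.0, 0.0, -1.8]
finger_gap: 0.0227
gripper_force: 59.0
time: 15.45
ee_pos: [0.5208, -0.0312, 0.4358]
ee_rot: [-3.14, 0.001, 1.38]
wrist_force: [-0.6, -0.7, -2.5]
finger_gap: 0.0226
gripper_force: 58.9
[ 0.52066647 -0.03190498  0.43635441] [-3.14092986e+00  5.98930964e-04  1.37869626e+00] [-0.51649726  0.32894779 -2.13310548]
```

View pics/g5.png

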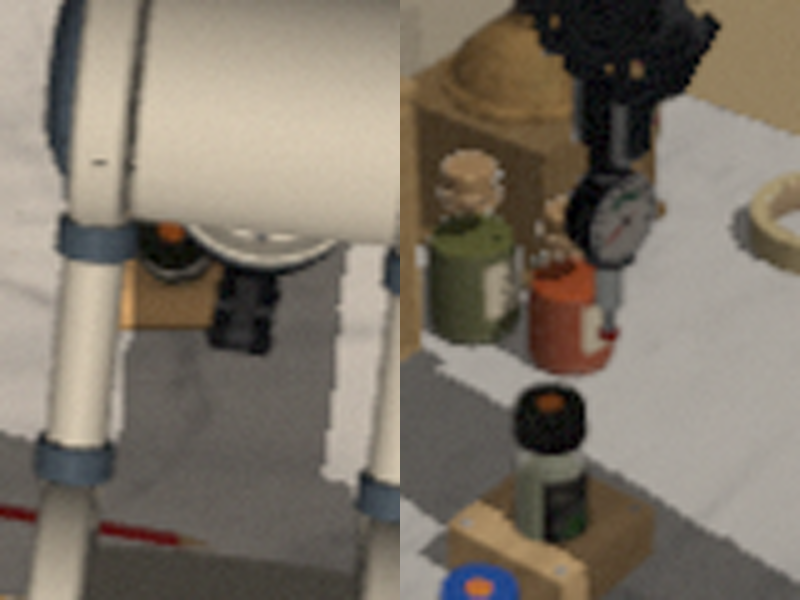

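Scene: red tip face at about (322.5,227), dot at about (310,240.4); the gauge hangs upright with its dial facing the camera.

```bash
python3 - <<'E'
from h import *
im=cv2.imread("pics/s5.png")[:,:,::-1].copy(); x0,y0,x1,y1=314,215,330,235
hsv=cv2.cvtColor(im[y0:y1,x0:x1],cv2.COLOR_RGB2HSV); m=cv2.inRange(hsv,(165,120,50),(180,255,255))
ys,xs=np.nonzero(m); print(np.c_[xs+x0,ys+y0].tolist())
p=np.array([xs.mean()+x0,ys.mean()+y0]); print(p, plane("scene",*p,.149),plane("scene",*p,.145))
d,_=orange(im,(300,232,320,246)); print(d,plane("scene",*d,.117))
E
```

```text
[[322, 226]]
[322. 226.] [ 0.5162345  -0.02794747  0.149     ] [ 0.51961807 -0.03246522  0.145     ]
[316.   232.75] [ 0.53698161 -0.02782522  0.117     ]
```

```bash
python3 -m pendant '[[[0.015,0.05,0,0,0,0],[0.034,0.135,0,0,0,0],[0.034,0.135,0,0,0,0],[0.034,0.135,-0.03,0,0,0],[0.034,0.135,-0.06,0,0,0],[0.034,0.135,-0.067,0,0,0],[0.034,0.135,-0.067,0,0,0],[0.034,0.135,-0.067,0,0,0]]]'
python3 - <<'E'
from h import *
t=ctrl.snapshot("top")[:,:,::-1]; c=ctrl.snapshot("scene")[:,:,::-1]; s=ctrl.get_state(); print(s['ee_pos'],s['ee_rot'],s['wrist_force'])
cv2.imwrite("pics/s6.png",c)
cv2.imwrite("pics/g6.png",cv2.resize(c[180:270,280:340],(400,600),interpolation=cv2.INTER_CUBIC))
E
```

```text
time: 16.35
ee_pos: [0.5309, 0.0094, 0.4167]
ee_rot: [-3.142, 0.0, 1.38]
wrist_force: [0.1, 0.4, -1.4]
finger_gap: 0.0226
gripper_force: 58.9
[0.53096291 0.00958474 0.41712163] [ 3.14089143e+00 -8.06954856e-05  1.38000225e+00] [-0.28740147  0.6994658  -0.98006982]
```

View pics/g6.png

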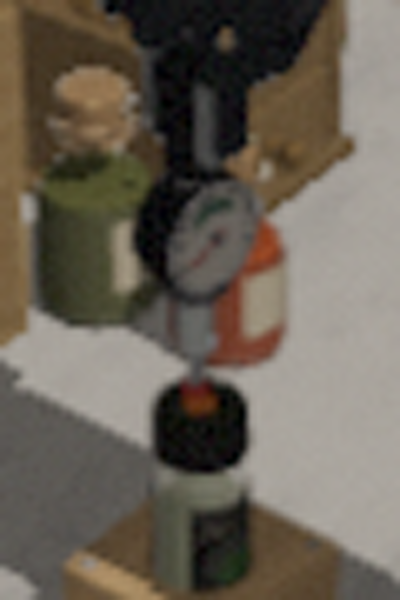

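The red tip stands just above the dot and in line with it. Press gently.

```bash
python3 -m pendant '[[[0,0,-0.015,0,0,0],[0,0,-0.028,0,0,0],[0,0,-0.034,0,0,0],[0,0,-0.04,0,0,0],[0,0,-0.046,0,0,0],[0,0,-0.05,0,0,0],[0,0,-0.05,0,0,0],[0,0,-0.05,0,0,0]]]'
python3 -m pendant '[[[0,0,0,0,0,0],[0,0,0,0,0,0]]]'
```

```text
time: 17.25
ee_pos: [0.531, 0.0098, 0.4021]
ee_rot: [3.141, -0.0, 1.38]
wrist_force: [-0.4, 0.6, 2.1]
finger_gap: 0.0227
gripper_force: 59.1
time: 17.45
ee_pos: [0.531, 0.0098, 0.4019]
ee_rot: [3.141, -0.0, 1.38]
wrist_force: [0.3, -0.2, 2.1]
finger_gap: 0.0226
gripper_force: 59.1
```

```bash
python3 -m pendant '[[[0,0,-0.003,0,0,0],[0,0,-0.006,0,0,0],[0,0,-0.006,0,0,0],[0,0,-0.006,0,0,0],[0,0,-0.006,0,0,0],[0,0,-0.006,0,0,0]]]'
python3 - <<'E'
from h import *
f=[]
for i in range(6):
    c=ctrl.snapshot("scene")[:,:,::-1]; s=ctrl.get_state(); f.append(s['wrist_force'][2])
print(s['ee_pos'],s['joint_vel'].max(),np.mean(f))
a=cv2.resize(c[185:275,280:340],(400,600),interpolation=cv2.INTER_CUBIC)
b=cv2.resize(c[205:230,298:324],(400,600),interpolation=cv2.INTER_CUBIC)
cv2.imwrite("pics/g7.png",np.hstack([a,b]))
E
```

```text
time: 18.05
ee_pos: [0.531, 0.0098, 0.4]
ee_rot: [3.141, -0.0, 1.38]
wrist_force: [0.6, 0.2, 3.5]
finger_gap: 0.0227
gripper_force: 59.2
[0.53103662 0.00980099 0.39989342] 0.0014399990784976513 3.6978888474235094
```

View pics/g7.png

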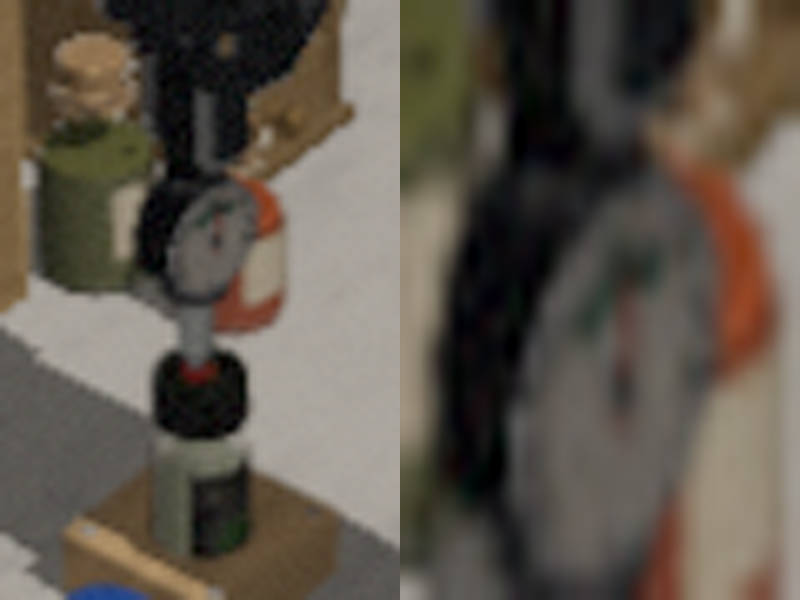

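The needle points straight up, in the middle of the green sector. The red tip is on the dot, and the force is steady at about 5 N. Handing in.

```bash
python3 -c "
from bench import ctrl;print(ctrl.sign_off())"
```

```text
the job is handed in; nothing more can be done
None
```

The herb jar stands on the floor of the well, and the arm is holding the gauge upright on its orange dot with the needle steady in mid-green at about 5 N; I handed the job in at about 18 s.

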